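# Feed the carrier plate under the leaf spring

## Task

Press the carrier plate firmly down on its sprung platform with the fingertips, and keep pressing while you slide it along the track, under the crossbar and the leaf spring, fully home against the end stop, so that the platform springs up behind it. Only press and push the plate, never lift it, and leave the tape roll, the tin and the loupe where they are; finish with the hand clear.

Things in the scene. Friction and masses are not known exactly. Their poses are not given: they have to be found in the camera images.
- track: Fixed track: dark base 244 x 116 x 5 mm, straight channel 73 mm wide between aluminium walls, wall tops 30 mm above the bench. Origin on the bench under the channel's centre line; x = sliding direction from open mouth to end stop, z up. The base runs from x = -92 to +152 mm. The bed is 14 mm above the bench. The sprung platform fills x = -72 to +10 mm, with fixed ledges at bed height beside it.
- crossbar (a point): Middle of the lower front edge of the aluminium crossbar that spans the channel: in the track's frame at x = 66 mm, 28 mm above the bench. The bar is 14 mm thick along x, its top at 40 mm (screw heads on its ends to 44 mm). The plate must be pressed down to pass beneath it; the fingers need not pass it. Behind it the leaf spring slopes down into the channel.
- carrier: Loose flat aluminium carrier plate, 120 (its x) x 70 x 8 mm, 0.15 kg, three round marks on top. Lies on the platform between the walls, its x along the track's x, front end 6 to 28 mm before the crossbar. Origin at the centre of its underside. Top at rest 33 mm above the bench; 28 mm or less passes the crossbar; at 22 mm (11 mm down) it sits hard on ledges and bed, 7 to 10 mm of press is right.
- thumb_pad (a point): Point to press: centre of the flat tail on the carrier's top, 45 mm behind its origin, 8 mm above its underside. The tail is x = -60 to -31 mm of the carrier; in front of it a thumb ridge (x = -31 to -26 mm, 50 mm wide, 5.5 mm high) takes the forward push. Home, this point is 35 mm along the track's x and the ridge's front is 12 mm short of the crossbar.
- end_stop (a point): Centre of the end stop's face, 140 mm along the track's x axis from its origin, 18 mm above the bench; the stop's top is at 30 mm. When the carrier's front end meets it, the carrier's origin is 80 mm along the track's x axis.
- platform (a joint): Depression of the sprung steel platform in m: 0 raised (as at the start, its top 25 mm above the bench), 0.011 level with the bed. It needs about 6 N to begin and 12.6 N at full depth. When the carrier's tail has slid past its end (carrier origin beyond about 70 mm in the track's frame) it rises to 0 by itself, behind the carrier.
- leaf (a joint): Lift angle of the 40 mm wide leaf spring in rad about its root behind the crossbar: 0 at rest, about 0.10 with the carrier on the bed beneath it. Its lowest point is 123 mm along the track's x axis, some 17 mm above the bench; it presses on the carrier with about 5 N and drags on it.
- tape_roll: Loose roll of beige tape lying flat beside the track, 52 mm diameter, 15 mm high; origin at the centre of its underside. Not to be moved.
- tin: Loose round tin with a glass lid beside the track, 69 mm diameter, 20 mm high; origin at the centre of its underside. Not to be moved.
- loupe: Loose black eye loupe standing beside the track, 35 mm diameter, 29 mm high; origin at the centre of its underside. Not to be moved.
Things that resemble listed ones, but are neither listed nor needed, are in the scene too. Leave any blue or yellow look-alike of the carrier alone.

How it is judged:
By the outcome, as a careful person would: the job done as asked, in the order asked, and still so for the second after the job is handed in, with the robot touching nothing.
It also fails if it takes over 34 s, if anything falls off the work surface, if the arm or the gripper's body presses on something with over 40 N, if the wrist force passes 120 N, or if a joint passes its speed limit or range.

## Robot

A 7-joint arm with a two-finger parallel gripper is mounted at the origin on a cart in front of the work surface, level with it; the furniture and walls round the work are solid. World frame = base frame: x ahead of the robot, y to its left, z up, the work surface at z = 0. Lengths are in m, angles in rad, forces in N, time in s.
With the tool pointing down it reaches from about 0.4 to 0.85 m from the base axis. Payload 10.4 kg.
Tool frame: the origin (TCP) lies between the finger pads; the fingertips stand 22 mm ahead of it and the grasp point (between the pads) lies 3 mm ahead of it; z points along the fingers, y is the line along which they close (so a half turn about z gives the same grasp; the last joint's range is limited). The gripper opens to 85 mm and grips with 20 to 120 N. Pads are 22 mm wide; open, the fingers measure 114 mm over their backs; the gripper's body (76 mm by 85 mm) begins 54 mm behind the grasp point. The pads swing forward as they close: fully open they stand 13 mm farther back than shut.
Start: joints at [-1.289, 0.332, -0.065, 1.46, 0.022, 1.35, -0.088], TCP at [0.188, 0.596, 0.217] pointing down, gripper open.
Joint ranges: [-2.6, 2.6], [-0.5, 2.12], [-1.47, 1.34], [0.16, 2.42], [-1.27, 4.41], [0.06, 2.06], [-2.6, 2.6]. Speed limits (rad/s): [2.22, 2.22, 2.79, 2.79, 3.14, 3.14, 3.14].

## Interface

Orientations are given as a unit quaternion [x, y, z, w].
In Python, from workcell import manip, camera, ticket, boxes_of, outline_of gives the robot as it stands.
- The arm moves only by the tool carry_out, never from a script. Its argument "deltas" is a list of rows, each a list of 5 numbers: the shift along the tool's x, y, z as a fraction of full scale, then the turn about the tool's z as a fraction of full scale, then the opening, from -1 (shut) to 1 (fully open), so that 0 is half open. In form: [[tx, ty, tz, spin, gripper], ...]. A call has 1 to 20 rows; each row is the pose to reach, as a shift and turn from the pose commanded when the call began, along the tool's axes at that moment; what a row does not reach only later rows make up. Full scale, the value 1, is 150 mm for a shift and 30 degrees for a turn. A row lasts 1/8 s, in which the tool goes at most 62.5 mm and 10.7 degrees, less where a joint would pass 70% of its speed; a pose out of reach is approached as far as the arm can. A call with a number of a shift or a turn outside -1 to 1 is refused whole. A call with a gripper value outside its range is refused whole. The fingers move at their own pace and stop on an object; "force" is the grip in N (left out, the last holds). Time passes only in rows, so rows that repeat a pose let the fingers close. It gives the time, the measured TCP pose, the force, the opening and the grip force at its end, in the units of the state.
- manip.get_obs(): the state, without advancing time (a new reading comes with each control period).
- camera(name): name is "scene" or "top"; returns a dict with "img" (400x640x3 uint8, red, green, blue), "depth" (400x640 float32, m along the optical axis (not along the pixel's ray), 0 where there is no reading), "vertical_fov" (degrees; the focal length in pixels is half the picture's height over the tangent of half this angle, whatever the lens; pixels are square), "cx", "cy" (the principal point, pixels), "k1" (the pictures are not rectified: a ray, as slopes to the right and down, at radius r is drawn at 1 + k1 r^2 times it, then the intrinsics apply), "R" (3x3) and "t" (3): a world point X has camera coordinates R X + t. Camera axes: x right, y down, z forward; pixel columns grow to the right and rows downward; lengths in m; the calibration is good to about 2 mm. A picture is of the moment at which its call begins.
- ticket.hand_in(): hands the job in; it is judged then, once.
Trained networks look in a picture, given as the dict that the camera call returned (one of the last four; its "shot" number tells which), for a name from the list of things; names that differ only in an ending like _2 or _b are one class to them, and where a whole thing is asked for, a point or a joint stands for the part that bears it (a point fixed in the world has none). Each returns a list of dicts, best first, with "conf" (0 to 1); they miss things now and then, are a little off and sometimes report something else, mostly with a low value. They report only what shows in the picture. A call takes as long as a camera call. They do not tell look-alikes from the thing itself.
- boxes_of(query, picture): "position" ([x, y, z] in m, in world coordinates, good to about 4 mm: the middle of the surface that is visible of it).
- outline_of(query, picture): "region" (400x640 bool, what is visible of it).
The state is a dict: "clock": time; "joint_pos": joint angles; "joint_velocities": joint speeds; "tau": joint torques, N m; "position": TCP position; "ee_rot": TCP orientation; "ft_force": force on the tool from outside, world axes, zero at the start; "torque": the same for the moment, N m; "grip_width": opening from 0.0 (shut) to 1.0 (fully open); "grasp_force": force on a finger pad.
Only numpy, scipy, OpenCV 4.12 (cv2) and the standard library are available. Lean on these libraries where they do the work, as an engineer would, in place of code of your own. Each camera call takes 0.05 s, during which the arm holds its last target. There are 200 camera calls.

## Working session

There is one attempt and no reset: what is moved stays moved. The work goes in short steps, Python scripts to look and compute and a tool call to move; the robot and the scene stay as the last step left them, time stands still between calls to the robot, and variables do not carry over. Pictures are saved under pics/ and viewed, at most 10 in all, crops included, and the job is handed in when it is done.

Besides the shell and the picture viewer there is one more tool, called after "Request:" by a JSON object that holds its "method" and its "body", one argument or row to a line. carry_out: Moves the arm, as the interface text tells. Its arguments: {"type":"object","properties":{"deltas":{"type":"array","items":{"type":"array","items":{"type":"number"}}},"force":{"type":"number"}},"required":["deltas"]}

```bash
mkdir -p pics; cat > h.py <<'E'
import numpy as np, cv2
from workcell import manip, camera, ticket, boxes_of, outline_of
def K(p):
    f=200/np.tan(np.radians(p["vertical_fov"])/2); return np.array([[f,0,p["cx"]],[0,f,p["cy"]],[0,0,1.]])
def slopes(p,uv):
    # invert drawn = s*(1+k1 r^2)
    k=K(p); d=(np.atleast_2d(uv).astype(float)-[p["cx"],p["cy"]])/k[0,0]; s=d.copy()
    for _ in range(20): s=d/(1+p["k1"]*(s**2).sum(1,keepdims=True))
    return s
def at_z(p,uv,z):
    s=slopes(p,uv); d=np.c_[s,np.ones(len(s))]@p["R"]; c=-p["R"].T@p["t"]
    return c+d*((z-c[2])/d[:,2])[:,None]
def at_depth(p,uv):
    s=slopes(p,uv); uv=np.atleast_2d(uv).astype(int); Z=p["depth"][uv[:,1],uv[:,0]]
    return (np.c_[s,np.ones(len(s))]*Z[:,None]-p["t"])@p["R"]
def proj(p,X):
    return cv2.projectPoints(np.atleast_2d(X).astype(float),cv2.Rodrigues(np.array(p["R"]))[0],np.array(p["t"],float),K(p),np.array([p["k1"],0,0,0.]))[0][:,0]
def save(p,n): cv2.imwrite("pics/"+n,p["img"][...,::-1])
E
python3 - <<'E'
from h import *
o=manip.get_obs(); print(o["clock"],o["position"],o["ee_rot"],o["ft_force"])
for n in("scene","top"):
    p=camera(n); save(p,n+"0.png"); print(n,-p["R"].T@p["t"],p["k1"])
    for q in("carrier","thumb_pad","crossbar","end_stop","track","tape_roll","tin","loupe"):
        try: print(q,[(np.round(b["position"],3).tolist(),round(b["conf"],2),proj(p,b["position"]).round().tolist()[0]) for b in boxes_of(q,p)])
        except Exception as e: print(q,e)
E
```

```text
0.0 [0.18748075 0.59580446 0.21649949] [ 1.51813064e-01  9.88408964e-01 -7.13038009e-04 -7.70192916e-05] [-0.01898544  0.20679751 -0.70323531]
scene [ 0.17071958 -0.61687032  0.45088522] -0.15008145858221025
carrier [([0.426, -0.054, 0.012], 0.78, [293.0, 299.0]), ([0.496, 0.122, 0.034], 0.69, [285.0, 229.0])]
thumb_pad [([0.422, -0.05, 0.01], 0.89, [290.0, 300.0]), ([0.391, 0.28, 0.01], 0.76, [206.0, 220.0]), ([0.496, 0.128, 0.038], 0.69, [284.0, 226.0])]
crossbar [([0.568, 0.088, 0.015], 0.9, [328.0, 236.0])]
end_stop [([0.572, 0.088, 0.019], 0.75, [330.0, 234.0])]
track [([0.57, 0.09, 0.016], 0.83, [328.0, 235.0])]
tape_roll [([0.542, 0.239, 0.012], 0.89, [282.0, 211.0])]
tin [([0.621, 0.229, 0.018], 0.82, [317.0, 202.0])]
loupe [([0.543, 0.014, 0.017], 0.67, [337.0, 257.0])]
top [0.37694155 0.12529839 0.87339446] -0.08620386689055995
carrier [([0.505, 0.127, 0.029], 0.87, [317.0, 231.0]), ([0.426, -0.039, 0.009], 0.58, [400.0, 267.0]), ([0.4, 0.294, 0.007], 0.57, [237.0, 289.0])]
thumb_pad [([0.396, 0.291, 0.01], 0.94, [238.0, 290.0]), ([0.43, -0.038, 0.006], 0.57, [400.0, 265.0]), ([0.499, 0.133, 0.036], 0.56, [314.0, 234.0])]
crossbar [([0.583, 0.13, 0.017], 0.74, [314.0, 196.0]), ([0.503, 0.13, 0.036], 0.6, [316.0, 232.0])]
end_stop [([0.586, 0.122, 0.011], 0.63, [318.0, 194.0])]
track []
tape_roll [([0.549, 0.25, 0.018], 0.87, [257.0, 214.0])]
tin [([0.626, 0.232, 0.02], 0.78, [264.0, 177.0])]
loupe [([0.547, 0.022, 0.026], 0.57, [367.0, 209.0])]
```

```bash
python3 - <<'E'
import cv2
a=cv2.imread("pics/top0.png")[130:320,200:440]; cv2.imwrite("pics/top0c.png",cv2.resize(a,None,fx=3.1,fy=3.1,interpolation=cv2.INTER_CUBIC))
a=cv2.imread("pics/scene0.png")[170:340,170:410]; cv2.imwrite("pics/scene0c.png",cv2.resize(a,None,fx=3.2,fy=3.2,interpolation=cv2.INTER_CUBIC))
E
```

```text
(no output)
```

View pics/top0c.png

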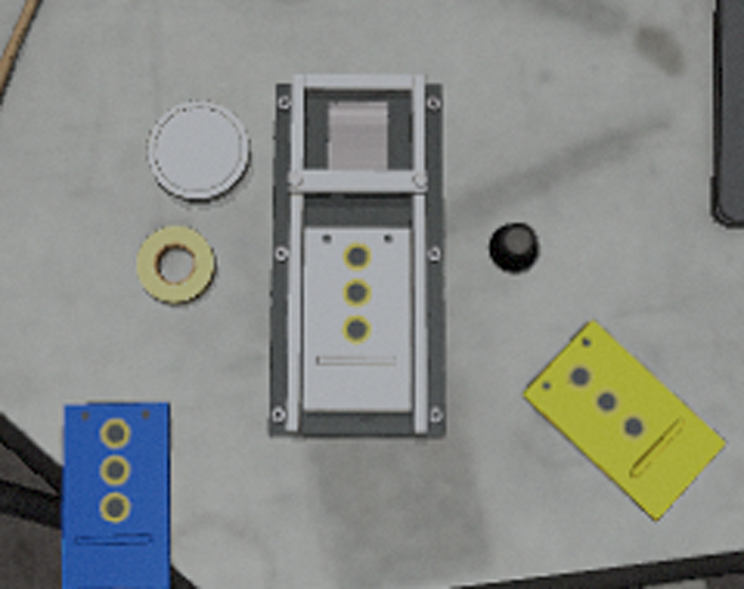

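View pics/scene0c.png

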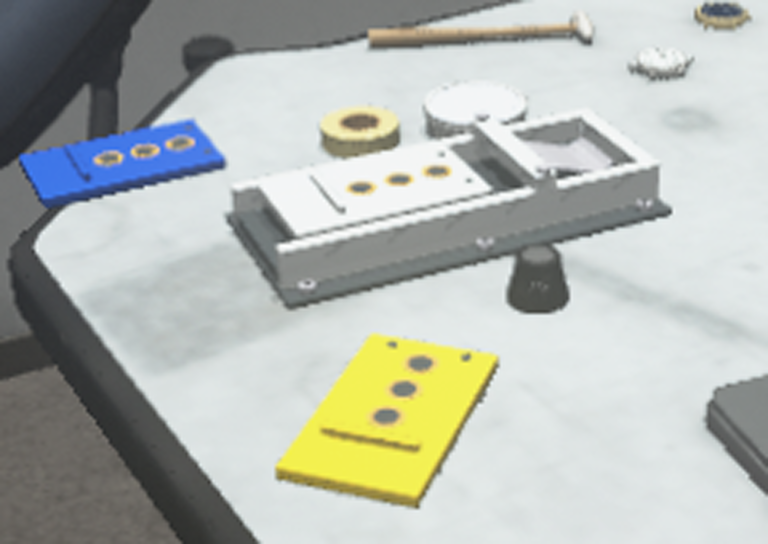

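Candidates in the top picture are silver (316,232), blue (238,290) and yellow (400,265). The carrier is the silver plate between the track walls; its ridge is at about crop (357,360), its tail end at crop row 411, and the crossbar at crop row 181. Next I measure it.

```bash
python3 - <<'E'
from h import *
p=camera("top"); s=camera("scene")
f=lambda *a:[(200+x/3.1-.3,130+y/3.1-.3) for x,y in a]
g=lambda *a:[(170+x/3.2-.3,170+y/3.2-.3) for x,y in a]
n=lambda t,a:print(t,(a*1000).round().tolist())
n("carrier TL TR BL BR",at_z(p,f((305,228),(411,228),(303,411),(410,411)),.033))
n("marks",at_z(p,f((357,256),(357,293),(357,329)),.033))
n("marks depth",at_depth(p,f((357,275),(357,345),(357,385))))
n("ridge ends",at_z(p,f((317,360),(396,360)),.0385))
n("bar front L/R",at_z(p,f((303,194),(413,194)),.034)); n("bar top mid",at_z(p,f((357,181)),.040)); n("bar depth",at_depth(p,f((357,181))))
n("base TL TR BL BR",at_z(p,f((276,84),(442,84),(269,436),(445,436)),.005))
n("walls outer z30 front L,R; back",at_z(p,f((288,430),(427,430),(291,75),(425,75)),.03))
# scene view marks
n("scene marks",at_z(s,g((360,188),(399,180),(437,171)),.033))
n("scene depth",at_depth(s,g((420,190),(380,200),(300,210))))
n("scene ridge",at_z(s,g((312,179),(343,211)),.0385))
m=[b for b in outline_of("carrier",p) if b["region"][235,315]]
for b in m[:1]:
    ys,xs=np.nonzero(b["region"]); w=at_z(p,np.c_[xs,ys],.033)[:,:2]; r=cv2.minAreaRect((w*1000).astype(np.float32)); print("rect",b["conf"],r)
# two-view triangulation of marks
def ray(c,uv): 
    d=np.c_[slopes(c,uv),np.ones(len(uv))]@c["R"]; return -c["R"].T@c["t"],d/np.linalg.norm(d,axis=1)[:,None]
for a,b in zip(f((357,329),(357,293),(357,256)),g((360,188),(399,180),(437,171))):
    c1,d1=ray(p,[a]);c2,d2=ray(s,[b]); A=np.c_[d1[0],-d2[0]]; t=np.linalg.lstsq(A,c2-c1,rcond=None)[0]; n("tri",(c1+t[0]*d1[0]+c2+t[1]*d2[0])/2)
E
```

```text
carrier TL TR BL BR [[565.0, 163.0, 33.0], [561.0, 94.0, 33.0], [445.0, 169.0, 33.0], [442.0, 101.0, 33.0]]
marks [[544.0, 130.0, 33.0], [520.0, 131.0, 33.0], [496.0, 132.0, 33.0]]
marks depth [[532.0, 130.0, 33.0], [486.0, 133.0, 33.0], [460.0, 134.0, 30.0]]
ridge ends [[477.0, 159.0, 38.0], [474.0, 108.0, 38.0]]
bar front L/R [[587.0, 164.0, 34.0], [584.0, 91.0, 34.0]]
bar top mid [[593.0, 127.0, 40.0]]
bar depth [[593.0, 127.0, 38.0]]
base TL TR BL BR [[674.0, 181.0, 5.0], [669.0, 65.0, 5.0], [432.0, 194.0, 5.0], [426.0, 78.0, 5.0]]
walls outer z30 front L,R; back [[434.0, 179.0, 30.0], [429.0, 91.0, 30.0], [672.0, 169.0, 30.0], [667.0, 78.0, 30.0]]
scene marks [[493.0, 128.0, 33.0], [517.0, 126.0, 33.0], [542.0, 126.0, 33.0]]
scene depth [[524.0, 111.0, 32.0], [496.0, 108.0, 34.0], [455.0, 126.0, 30.0]]
scene ridge [[470.0, 143.0, 38.0], [469.0, 98.0, 38.0]]
rect 0.96 ((503.5270080566406, 130.67433166503906), (71.21796417236328, 119.62979125976562), 87.12384033203125)
tri [496.0, 132.0, 31.0]
tri [520.0, 131.0, 30.0]
tri [544.0, 130.0, 31.0]
```

Request:
{"method": "carry_out", "body": {
  "deltas": [
    [-0.15, -0.13, 0, -0.08, -1],
    [-0.35, -0.3, 0, -0.2, -1],
    [-0.6, -0.55, 0, -0.35, -1],
    [-0.8, -0.73, 0, -0.48, -1],
    [-0.95, -0.87, 0, -0.48, -1],
    [-1, -0.91, 0, -0.48, -1]
  ],
  "force": 40
}}

```text
clock: 1.8
position: [0.2909, 0.4196, 0.2177]
ee_rot: [0.028, 1.0, 0.0, 0.0]
ft_force: [-0.8, 1.4, 0.1]
grip_width: 0.001
grasp_force: 0.0
```

Request:
{"method": "carry_out", "body": {
  "deltas": [
    [-0.1, -0.15, 0, 0, -1],
    [-0.25, -0.4, 0, 0, -1],
    [-0.45, -0.7, 0, 0, -1],
    [-0.61, -0.92, 0, 0, -1],
    [-0.61, -0.92, 0, 0, -1]
  ]
}}

```text
clock: 2.42
position: [0.3751, 0.2767, 0.2176]
ee_rot: [0.029, 1.0, 0.0, 0.0]
ft_force: [-1.3, -0.4, -0.5]
grip_width: 0.002
grasp_force: 0.0
```

Request:
{"method": "carry_out", "body": {
  "deltas": [
    [-0.1, -0.15, 0, 0, -1],
    [-0.25, -0.4, 0.1, 0, -1],
    [-0.45, -0.7, 0.3, 0, -1],
    [-0.61, -0.92, 0.6, 0, -1],
    [-0.61, -0.92, 0.8, 0, -1],
    [-0.61, -0.92, 0.84, 0, -1],
    [-0.61, -0.92, 0.84, 0, -1]
  ]
}}

```text
clock: 3.3
position: [0.4577, 0.1371, 0.0918]
ee_rot: [0.026, 1.0, 0.0, 0.0]
ft_force: [0.8, 0.7, 0.7]
grip_width: -0.005
grasp_force: 0.0
```

```bash
python3 - <<'E'
from h import *
o=manip.get_obs(); print(o["clock"],o["position"],o["ee_rot"],o["ft_force"])
s=camera("scene"); t=camera("top")
a=s["img"][170:290,210:400]; b=t["img"][130:290,220:420]
c=np.hstack([cv2.resize(a,(475,300),interpolation=cv2.INTER_CUBIC),cv2.resize(b,(325,300))])[...,::-1]; cv2.imwrite("pics/near.png",c)
E
```

```text
3.3 [0.45767279 0.13714144 0.0918362 ] [2.56831008e-02 9.99670116e-01 1.70339224e-04 8.88312922e-05] [0.78054591 0.73369154 0.69634177]
```

View pics/near.png

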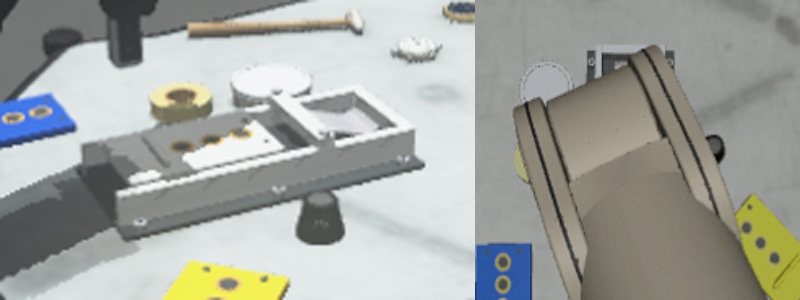

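```bash
python3 - <<'E'
from h import *
s=camera("scene"); o=manip.get_obs(); x=o["position"]
for d in (0,-.022): print(proj(s,x+[0,0,d])[0])
print(proj(s,[.457,.134,.033])[0], o["clock"])
save(s,"scene1.png")
E
```

```text
[260.95065842 201.31654091]
[261.69062309 212.46643933]
[262.85295595 231.76647139] 3.45
```

View pics/scene1.png

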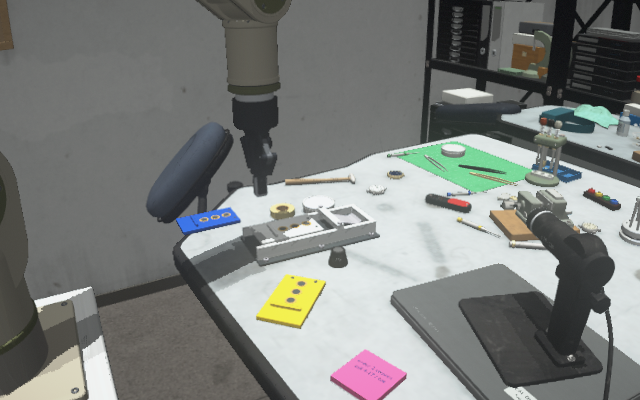

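```bash
python3 - <<'E'
from h import *
s=camera("scene"); o=manip.get_obs(); print(o["position"],o["clock"])
for v in range(150,204,4):
    print(v,(at_depth(s,[(u,v) for u in(258,261,264)])*1000).round().tolist())
E
```

```text
[0.45824772 0.1365416  0.09247645] 3.5
150 [[447.0, 106.0, 199.0], [450.0, 100.0, 200.0], [451.0, 89.0, 203.0]]
154 [[447.0, 107.0, 192.0], [453.0, 109.0, 190.0], [450.0, 88.0, 197.0]]
158 [[450.0, 115.0, 182.0], [442.0, 80.0, 194.0], [445.0, 77.0, 194.0]]
162 [[451.0, 120.0, 173.0], [442.0, 83.0, 186.0], [446.0, 79.0, 187.0]]
166 [[443.0, 99.0, 174.0], [443.0, 87.0, 178.0], [449.0, 89.0, 176.0]]
170 [[443.0, 101.0, 167.0], [447.0, 97.0, 167.0], [456.0, 107.0, 162.0]]
174 [[445.0, 107.0, 157.0], [449.0, 105.0, 157.0], [456.0, 107.0, 155.0]]
178 [[451.0, 124.0, 143.0], [457.0, 125.0, 142.0], [462.0, 125.0, 140.0]]
182 [[450.0, 124.0, 136.0], [457.0, 126.0, 134.0], [461.0, 123.0, 134.0]]
186 [[450.0, 124.0, 129.0], [455.0, 124.0, 127.0], [461.0, 124.0, 126.0]]
190 [[451.0, 127.0, 120.0], [456.0, 126.0, 119.0], [461.0, 125.0, 118.0]]
194 [[452.0, 132.0, 110.0], [457.0, 130.0, 110.0], [462.0, 130.0, 108.0]]
198 [[535.0, 354.0, -1.0], [541.0, 353.0, -2.0], [547.0, 349.0, -2.0]]
202 [[526.0, 334.0, -1.0], [532.0, 330.0, -1.0], [538.0, 327.0, -1.0]]
```

Request:
{"method": "carry_out", "body": {
  "deltas": [
    [0, -0.01, 0.1, 0, -1],
    [0, -0.02, 0.19, 0, -1],
    [0, -0.02, 0.2, 0, -1],
    [0, -0.02, 0.2, 0, -1]
  ]
}}

```text
clock: 4.0
position: [0.4574, 0.1325, 0.0611]
ee_rot: [0.027, 1.0, -0.0, -0.0]
ft_force: [0.2, 0.3, 0.2]
grip_width: 0.003
grasp_force: 0.0
```

```bash
python3 - <<'E'
from h import *
s=camera("scene"); o=manip.get_obs(); print(o["position"],o["clock"],o["ft_force"],o["joint_pos"])
for v in range(194,226,3):
    print(v,(at_depth(s,[(u,v) for u in(258,261,264)])*1000).round().tolist())
cv2.imwrite("pics/s2.png",cv2.resize(s["img"][100:280,190:400,::-1],None,fx=3.3,fy=3.3,interpolation=cv2.INTER_CUBIC))
E
```

```text
[0.45763941 0.13260845 0.06137698] 4.05 [-0.28970432  0.19428164  0.44043599] [-0.69362971  0.16280277  0.34060888  2.03555079 -0.06645171  0.95341837
  1.19853768]
194 [[443.0, 109.0, 120.0], [446.0, 103.0, 122.0], [458.0, 119.0, 114.0]]
197 [[449.0, 124.0, 108.0], [452.0, 118.0, 109.0], [460.0, 125.0, 105.0]]
200 [[449.0, 127.0, 101.0], [452.0, 121.0, 103.0], [458.0, 119.0, 102.0]]
203 [[449.0, 127.0, 95.0], [452.0, 120.0, 97.0], [456.0, 117.0, 98.0]]
206 [[449.0, 127.0, 89.0], [452.0, 120.0, 92.0], [459.0, 124.0, 88.0]]
209 [[448.0, 127.0, 84.0], [450.0, 118.0, 87.0], [457.0, 120.0, 85.0]]
212 [[448.0, 127.0, 78.0], [452.0, 124.0, 78.0], [460.0, 129.0, 74.0]]
215 [[500.0, 268.0, 1.0], [506.0, 267.0, -0.0], [512.0, 265.0, -1.0]]
218 [[495.0, 257.0, -1.0], [501.0, 255.0, -1.0], [505.0, 249.0, 0.0]]
221 [[491.0, 248.0, -3.0], [496.0, 243.0, -2.0], [502.0, 240.0, -2.0]]
224 [[463.0, 174.0, 30.0], [466.0, 166.0, 33.0], [472.0, 164.0, 32.0]]
```

View pics/s2.png

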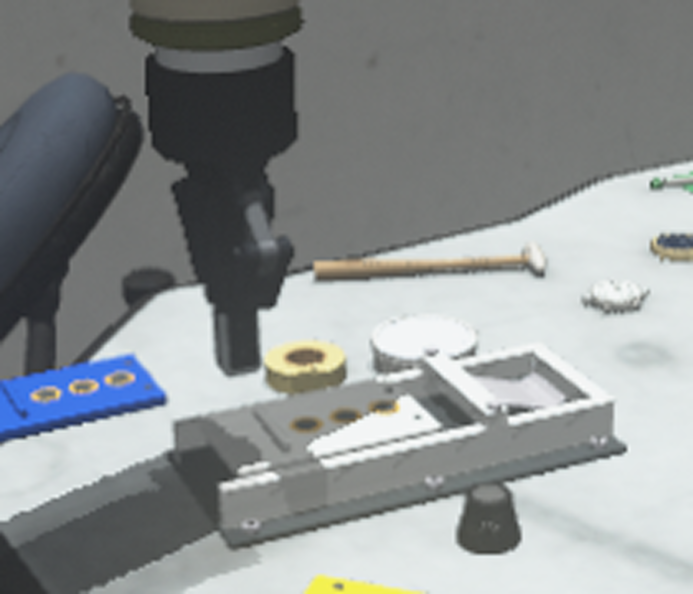

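The visible tip is at about row 213, i.e. z ≈ 0.075, which is higher than the reported TCP implies. I'll go down in guarded steps on force and depth.

Request:
{"method": "carry_out", "body": {
  "deltas": [
    [0, 0, 0.03, 0, -1],
    [0, 0, 0.06, 0, -1],
    [0, 0, 0.06, 0, -1]
  ]
}}

```text
clock: 4.42
position: [0.4572, 0.1325, 0.0519]
ee_rot: [0.027, 1.0, -0.0, -0.0]
ft_force: [0.3, -0.1, 0.4]
grip_width: -0.0
grasp_force: 0.0
```

Request:
{"method": "carry_out", "body": {
  "deltas": [
    [0, 0, 0.03, 0, -1],
    [0, 0, 0.03, 0, -1]
  ]
}}

```text
clock: 4.68
position: [0.4573, 0.1325, 0.0475]
ee_rot: [0.027, 1.0, -0.0, -0.0]
ft_force: [-0.4, 0.4, 0.5]
grip_width: -0.001
grasp_force: 0.0
```

Request:
{"method": "carry_out", "body": {
  "deltas": [
    [0, 0, 0.04, 0, -1],
    [0, 0, 0.08, 0, -1],
    [0, 0, 0.1, 0, -1],
    [0, 0, 0.1, 0, -1]
  ]
}}

```text
clock: 5.18
position: [0.4573, 0.1326, 0.0325]
ee_rot: [0.027, 1.0, -0.0, -0.0]
ft_force: [1.2, -0.5, -0.4]
grip_width: -0.002
grasp_force: 0.0
```

```bash
python3 - <<'E'
from h import *
s=camera("scene"); o=manip.get_obs(); print(o["position"],o["clock"],o["ft_force"])
for v in range(206,236,3):
    print(v,(at_depth(s,[(u,v) for u in(254,257,260,263,266,269)])*1000).round().astype(int).tolist())
cv2.imwrite("pics/s3.png",cv2.resize(s["img"][170:270,220:350,::-1],None,fx=5,fy=5,interpolation=cv2.INTER_CUBIC))
E
```

```text
[0.45747111 0.13258807 0.03270425] 5.225 [ 0.75835441 -0.08420562  0.09650715]
206 [[445, 138, 86], [444, 119, 94], [444, 104, 100], [446, 95, 103], [453, 100, 99], [459, 102, 97]]
209 [[504, 301, 0], [443, 118, 89], [443, 104, 94], [448, 101, 95], [460, 119, 84], [532, 285, 0]]
212 [[499, 288, -1], [446, 127, 79], [448, 119, 81], [455, 121, 79], [460, 121, 78], [526, 269, 1]]
215 [[494, 277, -2], [445, 126, 73], [449, 121, 75], [453, 118, 74], [459, 118, 73], [521, 258, 0]]
218 [[488, 262, -1], [445, 127, 67], [451, 127, 66], [454, 121, 67], [459, 119, 67], [515, 245, 0]]
221 [[482, 246, 0], [445, 127, 61], [449, 123, 62], [453, 120, 62], [459, 119, 61], [467, 127, 56]]
224 [[478, 236, -1], [445, 129, 54], [449, 126, 55], [453, 121, 56], [459, 120, 55], [467, 126, 50]]
227 [[450, 160, 33], [455, 157, 33], [449, 126, 49], [455, 127, 46], [470, 150, 33], [472, 139, 37]]
230 [[446, 149, 33], [450, 146, 33], [456, 146, 31], [461, 144, 31], [465, 138, 33], [470, 135, 33]]
233 [[442, 141, 31], [446, 136, 32], [451, 133, 32], [455, 128, 34], [460, 125, 34], [465, 125, 32]]
```

View pics/s3.png

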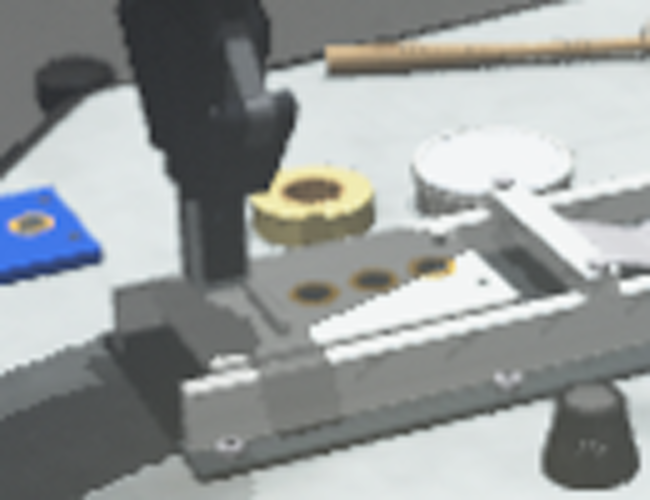

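Request:
{"method": "carry_out", "body": {
  "deltas": [
    [0, 0, 0.04, 0, -1],
    [0, 0, 0.08, 0, -1],
    [0, 0, 0.08, 0, -1]
  ]
}}

```text
clock: 5.6
position: [0.4571, 0.1324, 0.0202]
ee_rot: [0.027, 1.0, -0.0, -0.0]
ft_force: [0.8, -0.0, -0.6]
grip_width: -0.001
grasp_force: 0.0
```

Request:
{"method": "carry_out", "body": {
  "deltas": [
    [0, 0, 0.02, 0, -1],
    [0, 0, 0.02, 0, -1]
  ]
}}

```text
clock: 5.85
position: [0.4576, 0.1327, 0.0179]
ee_rot: [0.027, 1.0, 0.0, 0.0]
ft_force: [-1.7, 0.0, 4.6]
grip_width: -0.002
grasp_force: 2.2
```

Request:
{"method": "carry_out", "body": {
  "deltas": [
    [0, 0, 0.02, 0, -1],
    [0, 0, 0.02, 0, -1]
  ]
}}

```text
clock: 6.1
position: [0.4577, 0.1327, 0.0151]
ee_rot: [0.027, 1.0, 0.0, 0.0]
ft_force: [-1.6, 0.2, 6.8]
grip_width: 0.001
grasp_force: 3.0
```

Request:
{"method": "carry_out", "body": {
  "deltas": [
    [0, 0, 0.02, 0, -1],
    [0, 0, 0.04, 0, -1],
    [0, 0, 0.04, 0, -1]
  ]
}}

```text
clock: 6.48
position: [0.4577, 0.1327, 0.0092]
ee_rot: [0.027, 1.0, 0.0, 0.0]
ft_force: [-3.2, -1.3, 10.1]
grip_width: 0.001
grasp_force: 4.7
```

```bash
python3 - <<'E'
from h import *
s=camera("scene"); o=manip.get_obs(); print(o["position"],o["clock"],o["ft_force"])
c=np.array([.5033,.1317,0]);e=np.array([.9986,-.0536,0]);l=np.array([.0536,.9986,0])
for a in(-25,-12,0,12,24,36,48):  # between/around marks on plate top
    P=[c+e*a/1000+l*b/1000+[0,0,.026] for b in(-22,-15,15)]
    print(a,(at_depth(s,proj(s,P).round())[:,2]*1000).round(1))
cv2.imwrite("pics/s4.png",cv2.resize(s["img"][170:270,220:350,::-1],None,fx=5,fy=5,interpolation=cv2.INTER_CUBIC))
E
```

```text
[0.45767683 0.13271446 0.00931084] 6.525 [-2.39328871 -2.11353564 10.56905285]
-25 [22.9 22.9 22.9]
-12 [23.2 22.5 22.3]
0 [24.3 23.7 22.1]
12 [22.  23.1 23.1]
24 [23.8 23.6 22.6]
36 [23.5 22.8 22.9]
48 [21.5 21.5 23.6]
```

View pics/s4.png

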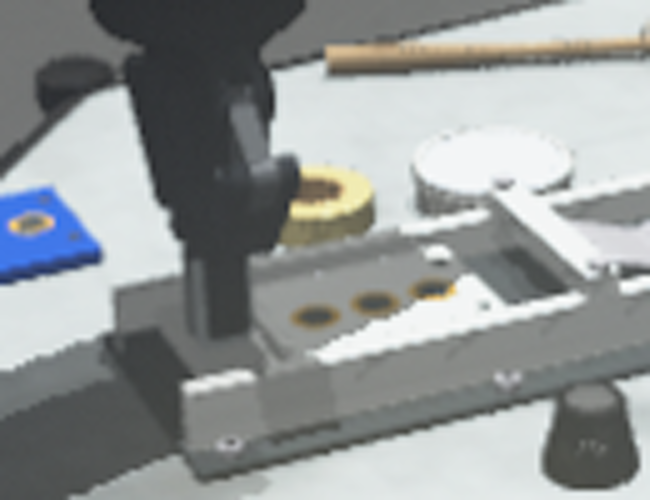

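The plate top is level at about 23 mm, so it is pressed 9–10 mm and the fingertip stands behind the ridge. Next I slide it while pressing.

Request:
{"method": "carry_out", "body": {
  "deltas": [
    [-0.02, 0, 0, 0, -1],
    [-0.05, 0, 0, 0, -1],
    [-0.08, 0, 0, 0, -1],
    [-0.11, 0, 0, 0, -1],
    [-0.14, 0, 0, 0, -1],
    [-0.17, 0, 0, 0, -1],
    [-0.2, 0, 0, 0, -1],
    [-0.2, 0, 0, 0, -1]
  ]
}}

```text
clock: 7.52
position: [0.4874, 0.1314, 0.0093]
ee_rot: [0.027, 1.0, 0.0, -0.0]
ft_force: [-4.3, 0.0, 9.9]
grip_width: -0.001
grasp_force: 4.8
```

Request:
{"method": "carry_out", "body": {
  "deltas": [
    [-0.03, 0, 0, 0, -1],
    [-0.06, 0, 0, 0, -1],
    [-0.09, 0, 0, 0, -1],
    [-0.12, 0, 0, 0, -1],
    [-0.15, 0, 0, 0, -1],
    [-0.18, 0, 0, 0, -1],
    [-0.21, 0, 0, 0, -1],
    [-0.24, 0, 0, 0, -1],
    [-0.27, 0, 0, 0, -1],
    [-0.27, 0, 0, 0, -1]
  ]
}}

```text
clock: 8.78
position: [0.5272, 0.1293, 0.0091]
ee_rot: [0.027, 1.0, 0.0, -0.001]
ft_force: [-5.2, -0.2, 9.3]
grip_width: 0.003
grasp_force: 6.4
```

Request:
{"method": "carry_out", "body": {
  "deltas": [
    [-0.03, 0, 0, 0, -1],
    [-0.06, 0, 0, 0, -1],
    [-0.09, 0, 0, 0, -1],
    [-0.12, 0, 0, 0, -1],
    [-0.15, 0, 0, 0, -1],
    [-0.15, 0, 0, 0, -1]
  ]
}}

```text
clock: 9.52
position: [0.549, 0.128, 0.0082]
ee_rot: [0.026, 1.0, -0.0, -0.001]
ft_force: [-4.8, 1.4, 1.6]
grip_width: 0.003
grasp_force: 2.5
```

```bash
python3 - <<'E'
from h import *
s=camera("scene"); o=manip.get_obs(); print(o["position"],o["clock"],o["ft_force"])
cv2.imwrite("pics/s5.png",cv2.resize(s["img"][170:270,240:390,::-1],None,fx=5,fy=5,interpolation=cv2.INTER_CUBIC))
E
```

```text
[0.54898846 0.12796744 0.00822776] 9.575 [-5.68193681  0.93440271  2.29097169]
```

View pics/s5.png

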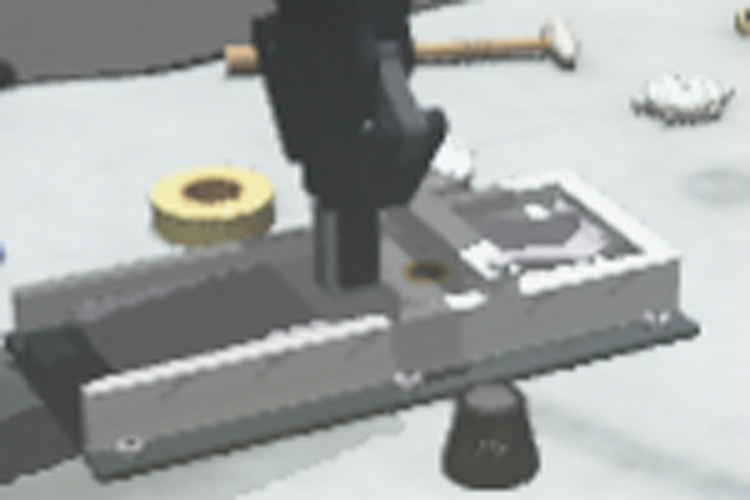

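Vertical force fell because the tail has dropped onto the bed. I'll add a little press and finish the push until the stop shows in the force.

Request:
{"method": "carry_out", "body": {
  "deltas": [
    [0, 0, 0.008, 0, -1],
    [-0.015, 0, 0.01, 0, -1],
    [-0.03, 0, 0.01, 0, -1],
    [-0.03, 0, 0.01, 0, -1]
  ]
}}

```text
clock: 10.07
position: [0.5527, 0.1281, 0.0081]
ee_rot: [0.026, 1.0, 0.0, -0.002]
ft_force: [-17.2, -0.5, 22.6]
grip_width: 0.002
grasp_force: 12.8
```

Request:
{"method": "carry_out", "body": {
  "deltas": [
    [-0.01, 0, -0.003, 0, -1],
    [-0.02, 0, -0.005, 0, -1],
    [-0.02, 0, -0.005, 0, -1]
  ]
}}

```text
clock: 10.45
position: [0.5561, 0.1278, 0.0082]
ee_rot: [0.026, 1.0, 0.0, -0.002]
ft_force: [-10.8, 1.2, 12.8]
grip_width: -0.001
grasp_force: 7.5
```

```bash
python3 - <<'E'
from h import *
s=camera("scene"); o=manip.get_obs(); print(o["position"],o["clock"],o["ft_force"])
cv2.imwrite("pics/s6.png",cv2.resize(s["img"][180:260,280:390,::-1],None,fx=7,fy=7,interpolation=cv2.INTER_CUBIC))
E
```

```text
[0.55613781 0.1278323  0.0081616 ] 10.5 [-11.70279219   0.62652894  11.6025792 ]
```

View pics/s6.png

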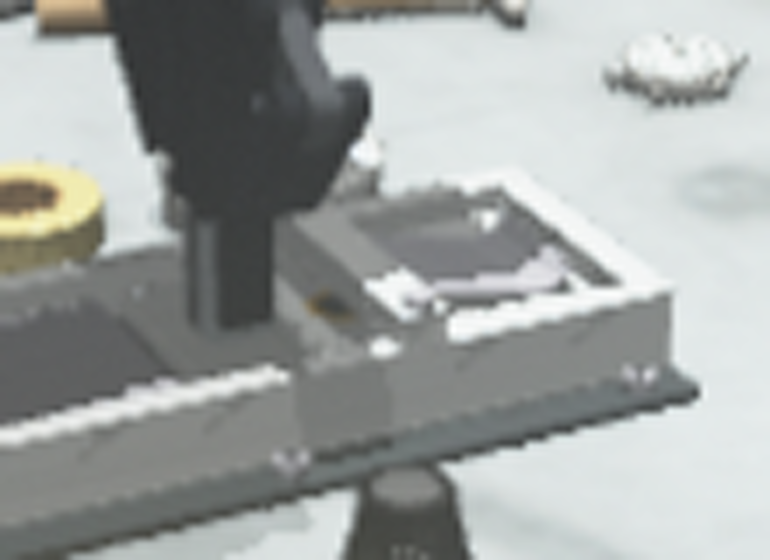

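Request:
{"method": "carry_out", "body": {
  "deltas": [
    [-0.01, 0, 0, 0, -1],
    [-0.02, 0, 0, 0, -1],
    [-0.02, 0, 0, 0, -1]
  ]
}}

```text
clock: 10.88
position: [0.5579, 0.1278, 0.0081]
ee_rot: [0.026, 1.0, 0.0, -0.003]
ft_force: [-17.1, 1.3, 18.1]
grip_width: -0.004
grasp_force: 11.2
```

Request:
{"method": "carry_out", "body": {
  "deltas": [
    [-0.01, 0, 0, 0, -1],
    [-0.02, 0, 0, 0, -1],
    [-0.02, 0, 0, 0, -1]
  ]
}}

```text
clock: 11.25
position: [0.558, 0.1278, 0.0081]
ee_rot: [0.026, 1.0, 0.0, -0.006]
ft_force: [-32.1, 0.2, 33.4]
grip_width: 0.001
grasp_force: 20.6
```

Motion stopped at x = 0.558 while the push force rose to 32 N, so the plate is at the end stop. Next I unload gently and go up.

Request:
{"method": "carry_out", "body": {
  "deltas": [
    [0.012, 0, -0.008, 0, -1],
    [0.022, 0, -0.014, 0, -1],
    [0.025, 0, -0.025, 0, -1],
    [0.03, 0, -0.04, 0, -1],
    [0.04, 0, -0.1, 0, -1],
    [0.04, 0, -0.25, 0, -1],
    [0.04, 0, -0.5, 0, -1],
    [0.04, 0, -0.8, 0, -1],
    [0.04, 0, -1, 0, -1]
  ]
}}

```text
clock: 12.38
position: [0.5593, 0.127, 0.1614]
ee_rot: [0.027, 1.0, 0.001, 0.002]
ft_force: [0.9, 0.3, -0.7]
grip_width: -0.004
grasp_force: 0.0
```

Request:
{"method": "carry_out", "body": {
  "deltas": [
    [0.3, 0.2, -0.2, 0, -1],
    [0.6, 0.5, -0.3, 0, -1],
    [0.9, 0.9, -0.3, 0, -1],
    [1, 1, -0.3, 0, -1],
    [1, 1, -0.3, 0, -1]
  ]
}}

```text
clock: 13.0
position: [0.4149, 0.2876, 0.2042]
ee_rot: [0.024, 1.0, 0.001, 0.001]
ft_force: [1.8, 0.6, -0.5]
grip_width: -0.002
grasp_force: 0.0
```

Request:
{"method": "carry_out", "body": {
  "deltas": [
    [0, 0.3, 0, 0, -1],
    [0, 0.6, 0, 0, -1],
    [0, 0.9, 0, 0, -1],
    [0, 1, 0, 0, -1],
    [0, 1, 0, 0, -1]
  ]
}}

```text
clock: 13.62
position: [0.425, 0.4343, 0.2031]
ee_rot: [0.027, 1.0, -0.0, 0.0]
ft_force: [0.2, -0.3, 0.0]
grip_width: -0.003
grasp_force: 0.0
```

```bash
python3 - <<'E'
from h import *
s=camera("scene"); t=camera("top"); o=manip.get_obs(); print(o["position"],o["clock"],o["ft_force"])
for q in("tape_roll","tin","loupe","carrier"): print(q,[(b["position"].round(3) if hasattr(b["position"],"round") else b["position"],b["conf"]) for b in boxes_of(q,t)][:1])
# platform heights (track x -60..0) and tail top
O=np.array([.520,.131,0]);e=np.array([.9986,-.0536,0]);l=np.array([.0536,.9986,0])
for a in range(-66,70,6):
    P=[O+e*a/1000+l*b/1000+[0,0,.025] for b in(-12,0,12)]
    print(a,(at_depth(t,proj(t,P).round())[:,2]*1000).round(),(at_depth(s,proj(s,P).round())[:,2]*1000).round())
A=cv2.resize(t["img"][140:280,260:360],(400,560),interpolation=cv2.INTER_CUBIC); B=cv2.resize(s["img"][185:265,240:390],(400,213),interpolation=cv2.INTER_CUBIC)
c=np.zeros((560,800,3),np.uint8); c[:,:400]=A; c[:213,400:]=B; cv2.imwrite("pics/end.png",c[...,::-1])
E
```

```text
[0.42530529 0.43296494 0.20338982] 13.725 [ 0.57343577 -0.73717032  0.4012747 ]
tape_roll [([0.5475, 0.2513, 0.0175], 0.89)]
tin [([0.6236, 0.2314, 0.021], 0.71)]
loupe [([0.548, 0.0212, 0.0253], 0.63)]
carrier [([0.3979, 0.2904, 0.0065], 0.91)]
-66 [23. 25. 23.] [25. 25. 24.]
-60 [24. 27. 25.] [25. 25. 26.]
-54 [25. 22. 24.] [24. 25. 25.]
-48 [24. 24. 27.] [26. 23. 23.]
-42 [24. 25. 23.] [25. 25. 25.]
-36 [24. 26. 24.] [24. 25. 25.]
-30 [23. 26. 25.] [26. 25. 25.]
-24 [27. 28. 23.] [25. 26. 24.]
-18 [25. 27. 25.] [24. 23. 25.]
-12 [27. 23. 26.] [25. 24. 25.]
-6 [24. 25. 28.] [25. 24. 26.]
0 [26. 26. 24.] [23. 24. 25.]
6 [26. 25. 24.] [26. 26. 25.]
12 [14. 17. 13.] [15. 17. 15.]
18 [14. 13. 13.] [21. 21. 21.]
24 [22. 23. 24.] [22. 22. 21.]
30 [24. 23. 23.] [22. 21. 23.]
36 [21. 22. 21.] [22. 21. 22.]
42 [23. 22. 21.] [21. 23. 21.]
48 [24. 23. 24.] [23. 26. 24.]
54 [29. 25. 28.] [26. 19. 21.]
60 [23. 21. 22.] [21. 22. 21.]
66 [19. 23. 22.] [21. 20. 20.]
```

View pics/end.png

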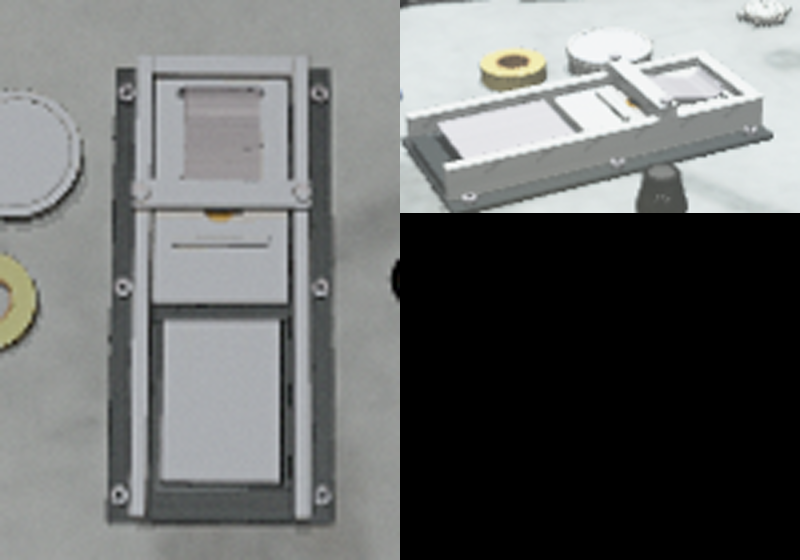

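```bash
python3 - <<'E'
from h import *
t=camera("top"); O=np.array([.520,.131,0]);e=np.array([.9986,-.0536,0]);l=np.array([.0536,.9986,0])
g=cv2.cvtColor(t["img"],cv2.COLOR_RGB2GRAY).astype(np.float32)
def prof(a0,a1,z,bs):
    A=np.arange(a0,a1,.5); v=[]
    for b in bs:
        q=proj(t,[O+e*a/1000+l*b/1000+[0,0,z] for a in A]).astype(np.float32); v.append(cv2.remap(g,q[None,:,0].copy(),q[None,:,1].copy(),cv2.INTER_LINEAR)[0])
    return A,np.mean(v,0)
for n,a0,a1,z,bs in(("tail",12,28,.022,(-20,-10,0,10,20)),("stop z30",132,148,.03,(-27,-25,25,27)),("front z22",132,148,.022,(-27,-25,25,27)),("bar",58,72,.034,(-20,20))):
    A,v=prof(a0,a1,z,bs); print(n,[(float(a),int(x)) for a,x in zip(A[::2],v[::2])])
E
```

```text
tail [(12.0, 102), (13.0, 89), (14.0, 80), (15.0, 76), (16.0, 76), (17.0, 69), (18.0, 57), (19.0, 72), (20.0, 117), (21.0, 149), (22.0, 163), (23.0, 172), (24.0, 173), (25.0, 173), (26.0, 173), (27.0, 172)]
stop z30 [(132.0, 171), (133.0, 172), (134.0, 174), (135.0, 176), (136.0, 178), (137.0, 145), (138.0, 105), (139.0, 97), (140.0, 111), (141.0, 129), (142.0, 153), (143.0, 172), (144.0, 172), (145.0, 173), (146.0, 173), (147.0, 173)]
front z22 [(132.0, 166), (133.0, 166), (134.0, 168), (135.0, 170), (136.0, 173), (137.0, 175), (138.0, 176), (139.0, 171), (140.0, 131), (141.0, 92), (142.0, 102), (143.0, 115), (144.0, 137), (145.0, 161), (146.0, 172), (147.0, 173)]
bar [(58.0, 172), (59.0, 172), (60.0, 172), (61.0, 170), (62.0, 169), (63.0, 170), (64.0, 172), (65.0, 138), (66.0, 101), (67.0, 110), (68.0, 132), (69.0, 149), (70.0, 165), (71.0, 172)]
```

The tail edge measures 20 mm and the front end 140 mm along the track, matching home. The platform is back up at 25 mm, the neighbours have not moved, and the hand is clear.

```bash
python3 -c "
from h import *
print(ticket.hand_in())"
```

```text
the job is handed in; nothing more can be done
None
```

The carrier plate was pressed down, slid under the crossbar and leaf spring and pushed home against the end stop; the platform sprang up behind it, the tape roll, tin and loupe stayed put, the hand is clear, and the job was handed in at about 14 s (no verdict was returned).

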